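# Fit a sanding drum on the bench spindle

### The arm

A 7-joint arm with a two-finger parallel gripper is mounted at the origin on the work surface. World frame = base frame: x ahead of the robot, y to its left, z up, the work surface at z = 0. Lengths are in mm, angles in rad, forces in N, time in s.
With the tool pointing down it reaches from about 425 to 1025 mm from the base axis. Payload 3.6 kg.
Tool frame: the origin (TCP) lies on the centre line of the jaws, within the pads' length; the fingertips stand 25 mm ahead of it and the grasp point (between the pads) lies 6 mm ahead of it; z points along the fingers, y is the line along which they close (so a half turn about z gives the same grasp; the last joint's range is limited). The gripper opens to 85 mm and grips with 20 to 120 N. Pads are 22 mm wide; open, the fingers measure 114 mm over their backs; the gripper's body (76 mm by 85 mm) begins 54 mm behind the grasp point. The pads swing forward as they close: fully open they stand 13 mm farther back than shut.
Start: joints at [-1.363, 0.591, 0.048, 1.609, -0.033, 0.943, -0.034], TCP at [215.493, 692.237, 256.302] pointing down, gripper open.
Joint ranges: [-2.69, 2.69], [-0.47, 2.24], [-1.27, 1.36], [0.19, 2.51], [-1.53, 4.68], [0.08, 2.07], [-3.09, 3.09]. Speed limits (rad/s): [2.57, 2.57, 3.14, 3.14, 3.14, 3.14, 3.14].

### API

Orientations are given as a 3x3 rotation matrix whose columns are the frame's x, y, z axes.
In Python, from bench import * gives the robot as it stands.
- The arm moves only by the tool arm_command, never from a script. Its argument "moves" is a list of rows, each a list of 5 numbers: the opening, from 0 (shut) to 1 (fully open), then the shift along the tool's x, y, z in cm, then the turn about the tool's z in degrees. In form: [[fingers, dx, dy, dz, twist], ...]. A call has 1 to 10 rows; each row shifts and turns the commanded pose from where the row before left it, along the tool's axes as they then stand; what a row does not reach is not made up. A row lasts 1/8 s, in which the tool goes at most 62.5 mm and 10.7 degrees, less where a joint would pass 70% of its speed; a pose out of reach is approached as far as the arm can. A call is refused whole if a number of a shift passes 6.25 or a number of a turn 10.7, either way. A call with a gripper value outside its range is refused whole. The fingers move at their own pace and stop on an object; the grip force is fixed at half the most. Time passes only in rows, so rows that do not move let the fingers close. It gives the time, the measured TCP pose, the force, the opening and the grip force at its end, in the units of the state.
- get_state(): the state, without advancing time (a new reading comes with each control period).
- snapshot(name): name is "side" or "top" or "wrist"; returns a dict with "pixels" (480x640x3 uint8, red, green, blue), "fx", "fy", "cx", "cy" (pixels), "xyz" and "attitude" of the camera in the world. Camera axes: x right, y up, looking along -z (the intrinsics and any distortion apply to the point x, -y, -z); pixel columns grow to the right and rows downward; lengths in mm; the calibration is good to about 2 mm. The wrist camera is an equidistant fisheye: a pixel r from the principal point sees the ray r / f radians off the axis. A picture is of the moment at which its call begins. There is no depth.
- job_done(): hands the job in; it is judged then, once.
The state is a dict: "t": time; "joint_positions": joint angles; "joint_vel": joint speeds; "joint_efforts": joint torques, N m; "eef_pos": TCP position; "orientation": TCP orientation; "ft_force": force on the tool from outside, world axes, zero at the start; "moment": the same for the moment, N m; "finger_gap": finger opening in mm; "finger_force": force on a finger pad.
Only numpy, scipy, OpenCV 4.12 (cv2) and the standard library are available. Lean on these libraries where they do the work, as an engineer would, in place of code of your own. Each camera call takes 0.05 s, during which the arm holds its last target. There are 200 camera calls.

### The job

Of the three sanding drums standing on the bench, take the middle-sized one and lower it squarely over the upright spindle of the bench sander without letting it drop. When it comes to rest short on the spindle's cross key, turn it under light pressure until its slots find the key and let it down until it sits fully home on the flange, then let go. Be gentle, never force it against the spindle, and leave everything else on the bench where it is.

Things in the scene. Friction and masses are not known exactly. Their poses are not given: they have to be found in the camera images.
- drum: the middle-sized sanding drum, upright: brown cylinder 46 mm across, 70 mm tall, about 0.2 kg, 14 mm bore right through along its axis z. Its lowest 10 mm is four square metal lugs, leaving two crossing slots 10 mm wide and 10 mm deep along its x and y axes (it looks the same after each quarter turn). Origin at the centre of its underside, the lugs' ends
- sander: the bench sander's grey cast plate, fixed, 200 x 180 x 12 mm, flat on the bench; origin at the centre of its underside. From its centre rises the steel spindle: a flange 48 mm across, its top 18 mm above the bench, and a 12 mm round rod with a domed end. More than 40 N on spindle or plate harms the bearing
- rod_top (a point): top of the spindle rod's domed end, on its axis, 92 mm above the flange (110 mm above the bench)
- seat (a point): point on the spindle's axis at the flange's top, z up: drum's origin lies here when fully home. A square cross key, 7 mm wide and high, 34 mm long, lies across the rod on the flange; its angle is not measured and changes every time. The drum stops on it 7 mm short of home unless a slot is within some 3 to 5 degrees of it; a quarter turn always finds it. The spindle is stiff to turn (0.15 N m)
- thin_drum: bystander: a thin sanding drum of the same height (70 mm), 30 mm across, standing upright; origin at the centre of its underside; leave it alone
- wide_drum: bystander: a wide sanding drum of the same height (70 mm), 64 mm across, standing upright; origin at the centre of its underside; leave it alone
- screwdriver: bystander: screwdriver lying on the bench; leave it alone
- glue: bystander: white glue bottle with an orange cap, 48 mm across, 120 mm tall; origin at the centre of its underside
- tin: bystander: amber glass jar with a steel lid, 60 mm across, 70 mm tall; origin at the centre of its underside
- maple: bystander: light wooden blank 180 x 45 x 22 mm lying flat; origin at the centre of its underside
- knobcap: bystander: small steel guitar knob, 19 mm across, 19 mm tall; origin at the centre of its underside
Mind the look-alikes: they are no part of the job. Leave any green or pink look-alike of the drum alone.

How it is judged (in metres and radians):
On the way:
1. the drum is on the spindle, upright, the rod well inside its bore, not yet down (horizontal distance between drum and seat below 0.004 m and z of drum in the frame of seat between 0.004 and 0.075 m and angle between drum's own z axis and vertical below 0.12 rad), for 0.2 s.
At the end, for the whole second after the job is handed in: the drum is on the spindle with its slots over the key, its underside within 2 mm of the flange and 3 mm of the axis, upright within 0.03 rad, released and at rest; the other things stand where they stood (horizontal distance between drum and seat below 0.003 m and z of drum in the frame of seat below 0.002 m and angle between drum's own z axis and vertical below 0.03 rad and linear speed of drum below 0.01 m/s and angular speed of drum below 0.1 rad/s); the robot touches nothing.
It fails at once if the spindle or plate is loaded with more than 40 N (drum forced or dropped, or hit by the robot) (contact force between sander and anything else above 40 N).
It fails at once if the drum is let fall along the spindle (faster than a free fall of about 10 mm) (horizontal distance between drum and seat below 0.03 m and z of drum in the frame of seat below 0.12 m and linear speed of drum above 0.45 m/s).
It fails at once if a bystander is moved by more than 25 mm (distance of any of thin_drum, wide_drum, screwdriver, glue, tin, maple, knobcap from where it was at the start of the episode above 0.025 m).
It also fails if it takes over 72 s, if anything falls off the work surface, if the arm or the gripper's body presses on something with over 40 N, if the wrist force passes 120 N, or if a joint passes its speed limit or range.

## Working session

There is one attempt and no reset: what is moved stays moved. The work goes in short steps, Python scripts to look and compute and a tool call to move; the robot and the scene stay as the last step left them, time stands still between calls to the robot, and variables do not carry over. Pictures are saved under pics/ and viewed, at most 10 in all, crops included, and the job is handed in when it is done.

Besides the shell and the picture viewer there is one more tool, called after "Emit:" by a JSON object that holds its "op" and its "data", one argument or row to a line. arm_command: Moves the arm, as the interface text tells. Its arguments: {"type":"object","properties":{"moves":{"type":"array","items":{"type":"array","items":{"type":"number"}}}},"required":["moves"]}

```bash
ls; mkdir -p pics; cat > h.py <<'E'
from bench import *
import numpy as np, cv2, json
def snap(n,f):
    s=snapshot(n); cv2.imwrite(f'pics/{f}.png',s['pixels'][:,:,::-1])
    np.savez(f'pics/{f}.npz',**{k:np.array(v) for k,v in s.items()}); return s
def ray(f,u,v,fish=False):
    s=np.load(f'pics/{f}.npz'); x=(u-s['cx'])/s['fx']; y=(v-s['cy'])/s['fy']
    if fish:
        r=np.hypot(x,y); d=np.array([x/r*np.sin(r),-y/r*np.sin(r),-np.cos(r)])
    else: d=np.array([x,-y,-1])
    d=s['attitude']@d; return s['xyz'],d/np.linalg.norm(d)
def tri(*rs):
    A=sum(np.eye(3)-np.outer(d,d) for c,d in rs); b=sum((np.eye(3)-np.outer(d,d))@c for c,d in rs)
    p=np.linalg.solve(A,b); return p,[np.linalg.norm((np.eye(3)-np.outer(d,d))@(p-c)) for c,d in rs]
def atz(r,z): c,d=r; return c+d*(z-c[2])/d[2]
E
python3 - <<'E'
from h import *
for n in("side","top","wrist"):
    s=snap(n,n+"0"); print(n,s['fx'],s['fy'],s['cx'],s['cy'],s['xyz'],s['attitude'],[k for k in s])
print(get_state())
E
```

```text
pics
side 462.0329251768974 462.0329251768974 318.21579883471173 239.6144152792955 [ 497.60143978 -712.35543069  905.36830663] [[ 0.9897214   0.11800622 -0.08078418]
 [-0.14199077  0.74358419 -0.65339205]
 [-0.01703449  0.6581467   0.75269698]] ['pixels', 'fx', 'fy', 'cx', 'cy', 'xyz', 'attitude']
top 519.8649977073595 519.8649977073595 317.0919116679659 239.34429230690893 [ 389.06841158  -21.32464356 1062.87586019] [[ 0.03817125  0.97590873 -0.21481414]
 [-0.99927046  0.03701561 -0.00940135]
 [-0.00122338  0.21501629  0.9766097 ]] ['pixels', 'fx', 'fy', 'cx', 'cy', 'xyz', 'attitude']
wrist 371.64829954431775 371.64829954431775 317.76820074413456 241.19232458247828 [147.12661091 713.4796758  373.38728539] [[ 0.29644059 -0.91638132 -0.26901348]
 [ 0.95504593  0.28349233  0.08671425]
 [-0.00320007 -0.28262585  0.95922489]] ['pixels', 'fx', 'fy', 'cx', 'cy', 'xyz', 'attitude']
{'t': 0.15, 'joint_positions': array([-1.3624994 ,  0.59193532,  0.04834059,  1.60950006, -0.03328458,
        0.94271142, -0.03371711]), 'joint_vel': array([-0.00014212, -0.00336845,  0.00129473, -0.0055311 ,  0.00010699,
       -0.00134757,  0.00145595]), 'joint_efforts': array([ 3.21645624e-03, -5.49245167e+01,  1.54988464e+00, -1.98452067e+01,
        9.61220940e-03,  5.69976488e-03, -5.24892513e-06]), 'eef_pos': array([215.32749928, 691.67241626, 255.39519964]), 'orientation': array([[-9.54818020e-01,  2.97190833e-01, -3.96500844e-04],
       [ 2.97191070e-01,  9.54816509e-01, -1.70377216e-03],
       [-1.27759914e-04, -1.74462887e-03, -9.99998470e-01]]), 'ft_force': array([-0.53694002,  0.43080614,  0.03613158]), 'moment': array([-0.0122479 ,  0.05245776,  0.01305555]), 'finger_force': 0.0, 'finger_gap': 85.15979568611559}
```

View pics/top0.png

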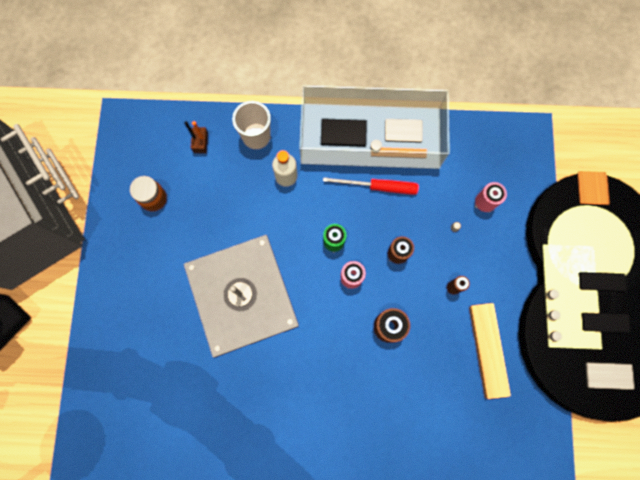

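View pics/side0.png

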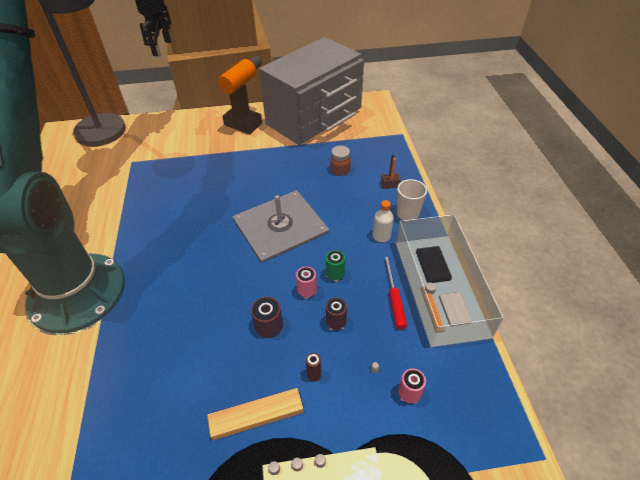

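Brown drums in top/side: (402,249)/(336,313) is the middle-sized one, (459,285)/(313,366) is thin and (393,325)/(267,316) is wide. The look-alikes are green (335,236), pink (353,274) and pink (492,195). I choose (402,249) and will check it close up, along with the sander at (239,293).

```bash
python3 - <<'E'
from h import *
T=cv2.imread('pics/top0.png');S=cv2.imread('pics/side0.png')
def c(I,u,v,w=25): return cv2.resize(I[v-w:v+w,u-w:u+w],(300,300),interpolation=cv2.INTER_CUBIC)
m=np.vstack([np.hstack([c(T,402,249),c(T,239,293)]),np.hstack([c(S,336,313),c(S,280,213)])])
for k in range(0,600,60):
    m[k,::4]=(0,255,255); m[::4,k]=(0,255,255)
cv2.imwrite('pics/c1.png',m)
E
```

```text
(no output)
```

View pics/c1.png

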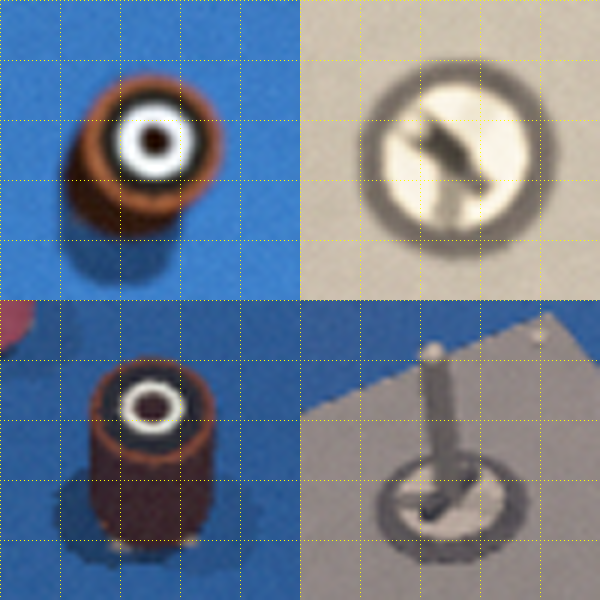

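```bash
python3 - <<'E'
from h import *
np.set_printoptions(precision=1,suppress=True)
for n,a,b,z in(("drum top",(402.25,247.1),(335.75,305.4),70),("flange",(239.75,293.8),(280.1,220.9),18),("rodtop",(232.25,287.9),(276.6,195.9),110)):
    ra=ray('top0',*a);rb=ray('side0',*b); print(n,*tri(ra,rb),atz(ra,z),atz(rb,z))
s=get_state();print(s['eef_pos'])
E
```

```text
drum top [ 597.9 -178.1   70.7] [np.float64(0.23736657142863565), np.float64(0.23736657142838058)] [ 598.3 -178.2   70. ] [ 597.7 -177.7   70. ]
flange [501.7 140.3  16.5] [np.float64(0.6812159479801606), np.float64(0.6812159479801635)] [500.9 140.   18. ] [502.4 139.   18. ]
rodtop [501.2 140.6 107.6] [np.float64(0.39936173525547386), np.float64(0.3993617352556375)] [501.4 140.3 110. ] [500.8 138.  110. ]
[215.3 691.7 255.4]
```

Emit:
{"op": "arm_command", "data": {
  "moves": [
    [1, -4.3, -4.4, 0, 0],
    [1, -4.3, -4.4, 0, 0],
    [1, -4.4, -4.4, 0, 0],
    [1, -4.4, -4.4, 0, 0],
    [1, -4.4, -4.4, 0, 0],
    [1, -4.4, -4.4, 0, 0],
    [1, -4.4, -4.4, 0, 0],
    [1, -4.4, -4.4, 0, 0],
    [1, -4.4, -4.5, 0, 0],
    [1, -4.3, -4.5, 0, 0]
  ]
}}

```text
t: 1.4
eef_pos: [501.9, 138.9, 256.4]
orientation: [[-0.955, 0.297, 0.0], [0.297, 0.955, 0.0], [-0.0, 0.0, -1.0]]
ft_force: [-0.3, 0.3, -0.1]
finger_gap: 85.1
finger_force: 0.0
```

Emit:
{"op": "arm_command", "data": {
  "moves": [
    [1, 0, 0, 0, 0],
    [1, 0, 0, 0, 0],
    [1, 0, 0, 0, 0]
  ]
}}

```text
t: 1.78
eef_pos: [500.4, 142.6, 256.1]
orientation: [[-0.956, 0.294, -0.001], [0.294, 0.956, 0.001], [0.001, 0.0, -1.0]]
ft_force: [0.2, 1.2, -0.2]
finger_gap: 85.1
finger_force: 0.0
```

```bash
python3 - <<'E'
from h import *
np.set_printoptions(precision=3,suppress=True)
s=get_state();print(s['t'],s['eef_pos'],s['orientation'],s['joint_positions'])
w=snap('wrist','w1');print(w['xyz'],w['attitude'])
E
```

```text
1.775 [500.375 142.607 256.149] [[-0.956  0.294 -0.001]
 [ 0.294  0.956  0.001]
 [ 0.001  0.    -1.   ]] [-0.469  0.338  0.133  2.071 -0.067  0.737  0.978]
[432.174 163.99  374.358] [[ 0.293 -0.917 -0.269]
 [ 0.956  0.281  0.083]
 [-0.001 -0.282  0.96 ]]
```

View pics/w1.png

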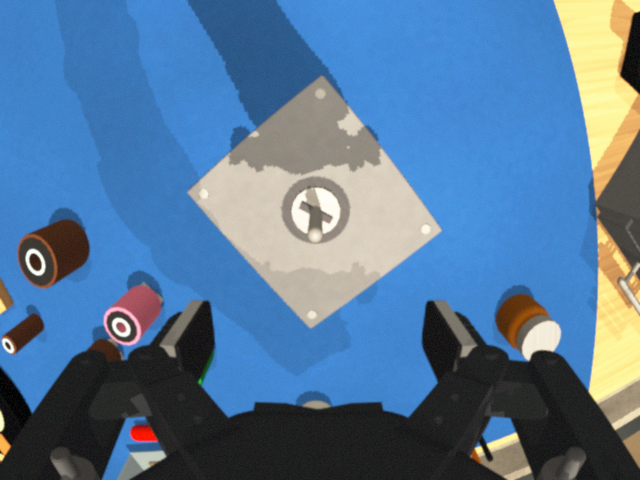

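The sander is seen from above: dome near (315,236), flange centre near (317,211), and a dark key bar running about (302,204)-(332,218). I'll enlarge it for a finer reading.

```bash
python3 - <<'E'
import cv2
I=cv2.imread('pics/w1.png')[175:255,277:357]
m=cv2.resize(I,(560,560),interpolation=cv2.INTER_CUBIC)
for k in range(0,560,70): m[k,::4]=(0,255,255); m[::4,k]=(0,255,255)
cv2.imwrite('pics/c2.png',m)
E
```

```text
(no output)
```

View pics/c2.png

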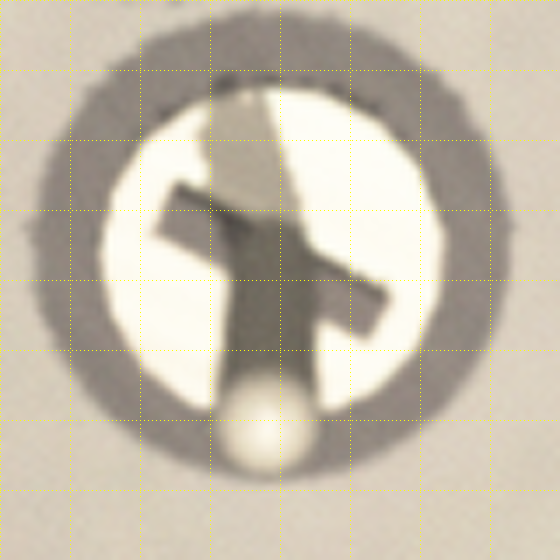

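```bash
python3 - <<'E'
from h import *
np.set_printoptions(precision=1,suppress=True)
R=lambda u,v: ray('w1',u,v,True)
f=R(315.64,210.3); d=R(314.7,235.7)
print(atz(f,18),atz(d,105))
print(tri(f,ray('top0',239.75,293.8),ray('side0',280.1,220.9)),tri(d,ray('top0',232.25,287.9),ray('side0',276.6,195.9)))
a,b=atz(R(300.4,204.6),25),atz(R(330.6,219.1),25);print(a,b,b-a,np.linalg.norm(b-a),np.degrees(np.arctan2(*(b-a)[1::-1])))
E
```

```text
[501.4 140.3  18. ] [502.9 139.7 105. ]
(array([501.7, 140.2,  16.6]), [np.float64(0.0437154091211687), np.float64(0.668270080216949), np.float64(0.6954910550426214)]) (array([501.5, 140.2, 108.4]), [np.float64(0.5790137280418387), np.float64(0.4101860765009419), np.float64(0.6871234004908741)])
[490.4 128.5  25. ] [512.6 152.   25. ] [22.1 23.5  0. ] 32.288292153282306 46.76833318716721
```

Emit:
{"op": "arm_command", "data": {
  "moves": [
    [1, -3.1, -4.6, 0, 0],
    [1, -3.1, -4.6, 1.5, 0],
    [1, -3.1, -4.6, 1.5, 0],
    [1, -3.1, -4.6, 1.5, 0],
    [1, -3.1, -4.6, 1.5, 0],
    [1, -3.2, -4.7, 1.5, 0],
    [1, 0, 0, 1, 0],
    [1, 0, 0, 0, 0],
    [1, 0, 0, 0, 0],
    [1, 0, 0, 0, 0]
  ]
}}

```text
t: 3.08
eef_pos: [597.8, -177.3, 171.9]
orientation: [[-0.956, 0.294, 0.001], [0.294, 0.956, 0.001], [-0.001, 0.001, -1.0]]
ft_force: [0.1, -0.2, 0.7]
finger_gap: 85.2
finger_force: 0.0
```

```bash
python3 - <<'E'
from h import *
np.set_printoptions(precision=3,suppress=True)
s=get_state();print(s['t'],s['eef_pos'],s['orientation'],s['joint_positions'])
w=snap('wrist','w2')
E
```

```text
3.075 [ 597.846 -177.312  171.933] [[-0.956  0.294  0.001]
 [ 0.294  0.956  0.001]
 [-0.001  0.001 -1.   ]] [ 0.116  0.571  0.143  1.914 -0.126  0.665  1.608]
```

View pics/w2.png

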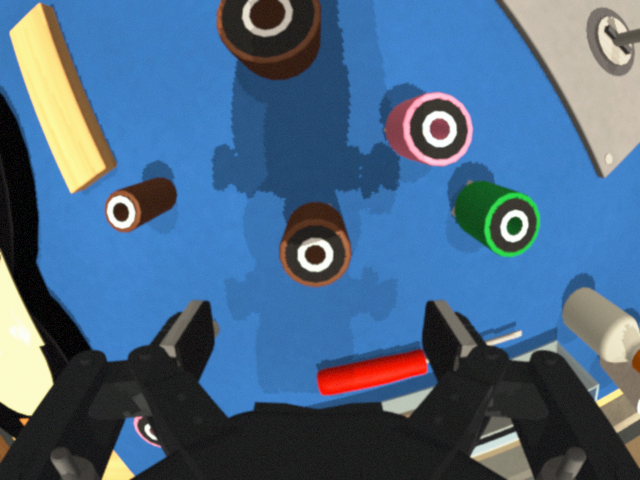

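The drum's bore is at (316,255), midway between the open fingers. The thin drum (123,212) and wide drum (268,14) are well away.

```bash
python3 - <<'E'
from h import *
np.set_printoptions(precision=1,suppress=True)
r=ray('w2',316,255,True); print(atz(r,70),tri(r,ray('top0',402.25,247.1),ray('side0',335.75,305.4)))
E
```

```text
[ 599.8 -178.8   70. ] (array([ 598.3, -178.4,   71.5]), [np.float64(1.031149871171186), np.float64(0.4952452885461332), np.float64(0.7373199997748212)])
```

Emit:
{"op": "arm_command", "data": {
  "moves": [
    [1, -0.1, -0.1, 3, 0],
    [1, 0, 0, 3, 0],
    [1, 0, 0, 3, 0],
    [1, 0, 0, 2.1, 0],
    [1, 0, 0, 0, 0],
    [1, 0, 0, 0, 0]
  ]
}}

```text
t: 3.88
eef_pos: [598.8, -180.8, 61.2]
orientation: [[-0.955, 0.297, 0.002], [0.297, 0.955, -0.0], [-0.002, 0.0, -1.0]]
ft_force: [-0.6, 0.6, 0.4]
finger_gap: 85.5
finger_force: 0.0
```

Emit:
{"op": "arm_command", "data": {
  "moves": [
    [0, 0, 0, 0, 0],
    [0, 0, 0, 0, 0],
    [0, 0, 0, 0, 0],
    [0, 0, 0, 0, 0],
    [0, 0, 0, 0, 0],
    [0, 0, 0, 0, 0],
    [0, 0, 0, 0, 0],
    [0, 0, 0, 0, 0]
  ]
}}

```text
t: 4.88
eef_pos: [598.6, -180.7, 61.4]
orientation: [[-0.955, 0.297, 0.001], [0.297, 0.955, -0.0], [-0.001, 0.0, -1.0]]
ft_force: [-0.4, 0.9, 6.0]
finger_gap: 44.4
finger_force: 60.5
```

Emit:
{"op": "arm_command", "data": {
  "moves": [
    [0, 0, 0, -1, 0],
    [0, 0, 0, -3, 0],
    [0, 0, 0, -4, 0],
    [0, 0, 0, -4, 0],
    [0, 0, 0, -2.5, 0],
    [0, 0, 0, 0, 0],
    [0, 0, 0, 0, 0]
  ]
}}

```text
t: 5.75
eef_pos: [597.0, -180.2, 204.2]
orientation: [[-0.955, 0.297, -0.002], [0.297, 0.955, 0.001], [0.002, -0.0, -1.0]]
ft_force: [0.3, -0.5, -2.5]
finger_gap: 44.2
finger_force: 61.6
```

Emit:
{"op": "arm_command", "data": {
  "moves": [
    [0, 1.5, 2.2, 0, 0],
    [0, 2.5, 3.7, 0, 0],
    [0, 2.5, 3.7, 0, 0],
    [0, 2.5, 3.7, 0, 0],
    [0, 2.5, 3.7, 0, 0],
    [0, 2.5, 3.7, 0, 0],
    [0, 2.5, 3.7, 0, 0],
    [0, 1.5, 2.2, 0, 0],
    [0, 0.8, 1.2, 0, 0],
    [0, 0, 0, 0, 0]
  ]
}}

```text
t: 7.0
eef_pos: [500.6, 141.1, 204.5]
orientation: [[-0.955, 0.296, -0.002], [0.296, 0.955, -0.001], [0.001, -0.001, -1.0]]
ft_force: [-0.1, -0.7, -1.8]
finger_gap: 44.3
finger_force: 61.7
```

Emit:
{"op": "arm_command", "data": {
  "moves": [
    [0, 0, 0, 0, 0],
    [0, 0, 0, 0, 0],
    [0, 0, 0, 0, 0]
  ]
}}

```text
t: 7.38
eef_pos: [501.5, 139.7, 205.4]
orientation: [[-0.954, 0.299, 0.0], [0.299, 0.954, -0.0], [-0.0, -0.0, -1.0]]
ft_force: [-0.7, 0.6, -2.6]
finger_gap: 44.1
finger_force: 61.6
```

```bash
python3 - <<'E'
from h import *
np.set_printoptions(precision=3,suppress=True)
s=get_state();print(s['t'],s['eef_pos'],s['orientation'],s['joint_positions'],s['ft_force'],s['moment'])
for n in("top","side","wrist"): snap(n,n+"3")
r=lambda f:cv2.imread(f'pics/{f}.png')
p=[]
for f,u,v,w in(("top3",230,285,35),("side3",278,175,35),("wrist3",318,255,70)):
    c=cv2.resize(r(f)[v-w:v+w,u-w:u+w],(420,420),interpolation=cv2.INTER_CUBIC)
    for k in range(0,420,60): c[k,::4]=(0,255,255); c[::4,k]=(0,255,255)
    p.append(c)
m=np.hstack(p[:2]); cv2.imwrite('pics/c3.png',m[:,:800]); cv2.imwrite('pics/c4.png',p[2])
E
```

```text
7.375 [501.481 139.73  205.372] [[-0.954  0.299  0.   ]
 [ 0.299  0.954 -0.   ]
 [-0.    -0.    -1.   ]] [-0.479  0.413  0.157  2.116 -0.108  0.62   1.02 ] [-0.726  0.604 -2.585] [-0.023 -0.     0.032]
```

View pics/c3.png

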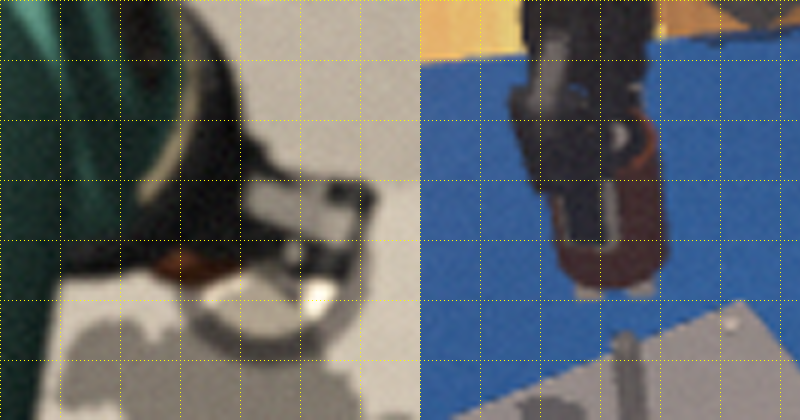

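View pics/c4.png

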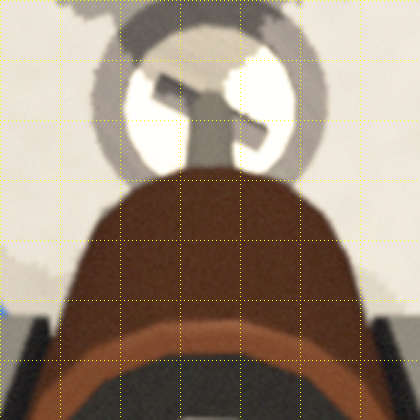

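```bash
python3 - <<'E'
from h import *
np.set_printoptions(precision=2,suppress=True)
s=get_state();R=s['orientation'];e=s['eef_pos']
for n,(u,v),zs in(("top",(248+210.5/3-.5,185+320.5/3-.5),(214,)),("bot",(248+210.5/3-.5,185+167.5/3-.5),(154,144))):
    for z in zs: print(n,z,(R.T@(atz(ray('wrist3',u,v,True),z)-e)))
for u,v,w in((590,293,1),(640,288,1)):   # lugs in side view
    r=ray('side3',278-35+(u-420+.5)/6-.5,175-35+(v+.5)/6-.5); print(atz(r,147))
# silhouette sides of drum at row 250 in side
for u in(553,668): print('side',atz(ray('side3',243+(u-420+.5)/6-.5,140+250.5/6-.5),165))
E
```

```text
top 214 [22.4   0.17 -8.6 ]
bot 154 [21.98  0.08 51.4 ]
bot 144 [19.06  0.06 61.4 ]
[489.26 126.88 147.  ]
[509.48 126.6  147.  ]
side [476.71 134.66 165.  ]
side [522.22 127.24 165.  ]
```

Emit:
{"op": "arm_command", "data": {
  "moves": [
    [0, 0.03, 0.04, 1, 6],
    [0, 0, 0, 1, 8],
    [0, 0, 0, 0.5, 8],
    [0, 0, 0, 0.5, 8],
    [0, 0, 0, 0, 0],
    [0, 0, 0, 0, 0],
    [0, 0, 0, 0, 0]
  ]
}}

```text
t: 8.4
eef_pos: [501.3, 141.2, 175.6]
orientation: [[-0.679, 0.734, 0.001], [0.734, 0.679, 0.0], [-0.0, 0.001, -1.0]]
ft_force: [-0.9, 0.1, -2.9]
finger_gap: 44.3
finger_force: 61.6
```

Emit:
{"op": "arm_command", "data": {
  "moves": [
    [0, 0, 0, 0.2, 0],
    [0, 0, 0, 0.2, 0],
    [0, 0, 0, 0.2, 0],
    [0, 0, 0, 0.2, 0],
    [0, 0, 0, 0.2, 0],
    [0, 0, 0, 0, 0]
  ]
}}

```text
t: 9.15
eef_pos: [501.0, 140.8, 165.1]
orientation: [[-0.678, 0.735, -0.0], [0.735, 0.678, -0.001], [-0.0, -0.001, -1.0]]
ft_force: [1.5, -0.6, -2.6]
finger_gap: 44.2
finger_force: 61.6
```

Emit:
{"op": "arm_command", "data": {
  "moves": [
    [0, 0, 0, 0.3, 0],
    [0, 0, 0, 0.3, 0],
    [0, 0, 0, 0.3, 0],
    [0, 0, 0, 0.3, 0],
    [0, 0, 0, 0.3, 0],
    [0, 0, 0, 0.3, 0],
    [0, 0, 0, 0.3, 0],
    [0, 0, 0, 0.3, 0]
  ]
}}

```text
t: 10.15
eef_pos: [501.4, 140.5, 141.3]
orientation: [[-0.678, 0.735, 0.001], [0.735, 0.678, -0.001], [-0.001, 0.0, -1.0]]
ft_force: [0.3, -4.4, 0.7]
finger_gap: 43.9
finger_force: 61.8
```

Emit:
{"op": "arm_command", "data": {
  "moves": [
    [0, -0.03, -0.03, 0.2, 0],
    [0, 0, 0, 0.3, 0],
    [0, 0, 0, 0.3, 0],
    [0, 0, 0, 0.3, 0],
    [0, 0, 0, 0.3, 0],
    [0, 0, 0, 0.3, 0]
  ]
}}

```text
t: 10.9
eef_pos: [501.4, 140.5, 124.2]
orientation: [[-0.678, 0.735, 0.001], [0.735, 0.678, -0.0], [-0.001, 0.0, -1.0]]
ft_force: [2.4, -4.9, 0.6]
finger_gap: 44.3
finger_force: 61.8
```

Emit:
{"op": "arm_command", "data": {
  "moves": [
    [0, -0.07, -0.01, 0.2, 0],
    [0, 0, 0, 0.3, 0],
    [0, 0, 0, 0.3, 0],
    [0, 0, 0, 0.3, 0],
    [0, 0, 0, 0.3, 0],
    [0, 0, 0, 0.3, 0],
    [0, 0, 0, 0.2, 0],
    [0, 0, 0, 0.2, 0],
    [0, 0, 0, 0.2, 0]
  ]
}}

```text
t: 12.02
eef_pos: [501.4, 140.3, 101.2]
orientation: [[-0.678, 0.735, -0.0], [0.735, 0.678, 0.0], [0.0, 0.0, -1.0]]
ft_force: [1.4, -2.5, -0.3]
finger_gap: 44.1
finger_force: 61.8
```

Emit:
{"op": "arm_command", "data": {
  "moves": [
    [0, -0.03, 0, 0.2, 0],
    [0, 0, 0, 0.2, 0],
    [0, 0, 0, 0.2, 0],
    [0, 0, 0, 0.2, 0],
    [0, 0, 0, 0.2, 0],
    [0, 0, 0, 0.1, 0],
    [0, 0, 0, 0.1, 0]
  ]
}}

```text
t: 12.9
eef_pos: [501.4, 140.2, 89.2]
orientation: [[-0.678, 0.735, -0.0], [0.735, 0.678, 0.0], [0.0, -0.0, -1.0]]
ft_force: [-1.3, -1.2, -1.5]
finger_gap: 44.2
finger_force: 61.7
```

Emit:
{"op": "arm_command", "data": {
  "moves": [
    [0, 0, 0, 0.1, 0],
    [0, 0, 0, 0.05, 0],
    [0, 0, 0, 0.05, 0],
    [0, 0, 0, 0, 0]
  ]
}}

```text
t: 13.4
eef_pos: [501.5, 140.1, 87.2]
orientation: [[-0.678, 0.735, -0.0], [0.735, 0.678, 0.0], [0.0, -0.0, -1.0]]
ft_force: [0.2, -0.3, -2.5]
finger_gap: 44.5
finger_force: 61.7
```

Emit:
{"op": "arm_command", "data": {
  "moves": [
    [0, 0, 0, 0.05, 0],
    [0, 0, 0, 0.05, 0],
    [0, 0, 0, 0, 0]
  ]
}}

```text
t: 13.78
eef_pos: [501.5, 140.1, 86.3]
orientation: [[-0.678, 0.735, -0.0], [0.735, 0.678, 0.0], [0.0, -0.0, -1.0]]
ft_force: [0.8, 0.0, -1.6]
finger_gap: 44.3
finger_force: 61.7
```

Emit:
{"op": "arm_command", "data": {
  "moves": [
    [0, 0, 0, 0.05, 0],
    [0, 0, 0, 0, 0]
  ]
}}

```text
t: 14.02
eef_pos: [501.6, 140.1, 86.0]
orientation: [[-0.678, 0.735, 0.0], [0.735, 0.678, 0.0], [0.0, 0.0, -1.0]]
ft_force: [-0.2, 0.4, 1.3]
finger_gap: 44.2
finger_force: 62.0
```

Emit:
{"op": "arm_command", "data": {
  "moves": [
    [0, 0, 0, 0.04, 0],
    [0, 0, 0, 0, 0]
  ]
}}

```text
t: 14.28
eef_pos: [501.6, 140.0, 85.8]
orientation: [[-0.678, 0.735, 0.0], [0.735, 0.678, 0.0], [0.0, 0.0, -1.0]]
ft_force: [-1.0, -0.4, 4.1]
finger_gap: 44.0
finger_force: 62.3
```

Emit:
{"op": "arm_command", "data": {
  "moves": [
    [0, 0, 0, 0, 2],
    [0, 0, 0, 0, 2],
    [0, 0, 0, 0, 2],
    [0, 0, 0, 0, 0]
  ]
}}

```text
t: 14.78
eef_pos: [501.8, 139.8, 85.0]
orientation: [[-0.597, 0.802, 0.001], [0.802, 0.597, -0.001], [-0.001, 0.0, -1.0]]
ft_force: [1.4, 0.5, -1.6]
finger_gap: 44.3
finger_force: 61.7
```

Emit:
{"op": "arm_command", "data": {
  "moves": [
    [0, 0, 0, 0.05, 0],
    [0, 0, 0, 0.05, 0],
    [0, 0, 0, 0, 0]
  ]
}}

```text
t: 15.15
eef_pos: [501.7, 139.8, 84.2]
orientation: [[-0.598, 0.802, 0.0], [0.802, 0.598, -0.0], [-0.0, -0.0, -1.0]]
ft_force: [0.3, -0.7, -3.0]
finger_gap: 44.7
finger_force: 61.7
```

The slot has found the key: the force dropped and the drum is sinking. I'll let it down gently.

Emit:
{"op": "arm_command", "data": {
  "moves": [
    [0, 0, 0, 0.05, 1],
    [0, 0, 0, 0.05, 1],
    [0, 0, 0, 0.1, 0],
    [0, 0, 0, 0.1, 0],
    [0, 0, 0, 0, 0]
  ]
}}

```text
t: 15.78
eef_pos: [501.5, 140.0, 81.3]
orientation: [[-0.57, 0.822, -0.0], [0.822, 0.57, -0.0], [0.0, -0.0, -1.0]]
ft_force: [0.0, -0.4, -2.1]
finger_gap: 44.1
finger_force: 61.7
```

Emit:
{"op": "arm_command", "data": {
  "moves": [
    [0, 0, 0, 0.05, 0],
    [0, 0, 0, 0.05, 0],
    [0, 0, 0, 0.05, 0],
    [0, 0, 0, 0, 0]
  ]
}}

```text
t: 16.27
eef_pos: [501.5, 140.0, 79.9]
orientation: [[-0.569, 0.822, -0.0], [0.822, 0.569, -0.0], [0.0, -0.0, -1.0]]
ft_force: [0.9, 0.3, -1.8]
finger_gap: 44.2
finger_force: 61.7
```

Emit:
{"op": "arm_command", "data": {
  "moves": [
    [0, 0, 0, 0.05, 0],
    [0, 0, 0, 0.03, 0],
    [0, 0, 0, 0, 0]
  ]
}}

```text
t: 16.65
eef_pos: [501.6, 140.0, 79.4]
orientation: [[-0.569, 0.822, -0.0], [0.822, 0.569, 0.0], [0.0, 0.0, -1.0]]
ft_force: [-0.6, -0.1, 3.0]
finger_gap: 44.1
finger_force: 62.1
```

Emit:
{"op": "arm_command", "data": {
  "moves": [
    [0, 0, 0, 0.03, 0],
    [0, 0, 0, 0, 0]
  ]
}}

```text
t: 16.9
eef_pos: [501.6, 140.0, 79.4]
orientation: [[-0.569, 0.822, 0.0], [0.822, 0.569, 0.0], [0.0, 0.0, -1.0]]
ft_force: [-0.6, -0.7, 6.0]
finger_gap: 44.2
finger_force: 62.5
```

Emit:
{"op": "arm_command", "data": {
  "moves": [
    [0.6, 0, 0, 0, 0],
    [0.7, 0, 0, 0, 0],
    [0.9, 0, 0, 0, 0],
    [1, 0, 0, 0, 0],
    [1, 0, 0, 0, 0],
    [1, 0, 0, 0, 0],
    [1, 0, 0, 0, 0]
  ]
}}

```text
t: 17.77
eef_pos: [501.6, 140.0, 78.8]
orientation: [[-0.569, 0.822, 0.0], [0.822, 0.569, -0.0], [-0.0, 0.0, -1.0]]
ft_force: [-0.5, -0.6, -0.3]
finger_gap: 85.2
finger_force: 0.0
```

Emit:
{"op": "arm_command", "data": {
  "moves": [
    [1, 0, 0, -1, 0],
    [1, 0, 0, -3, 0],
    [1, 0, 0, -4, 0],
    [1, 0, 0, -4, 0],
    [1, 0, 0, -3, 0],
    [1, 0, 0, 0, 0],
    [1, 0, 0, 0, 0],
    [1, 0, 0, 0, 0]
  ]
}}

```text
t: 18.77
eef_pos: [500.7, 139.8, 227.8]
orientation: [[-0.569, 0.822, -0.002], [0.822, 0.569, -0.001], [0.001, -0.002, -1.0]]
ft_force: [0.1, -0.8, 0.7]
finger_gap: 85.4
finger_force: 0.0
```

```bash
python3 - <<'E'
from h import *
w=snap('wrist','w5');s=snap('side','s5')
a=cv2.resize(w['pixels'][130:330,218:418],(400,400)); b=cv2.resize(s['pixels'][170:250,240:320],(400,400),interpolation=cv2.INTER_CUBIC)
for k in range(0,400,50): b[k,::4]=(255,255,0); b[::4,k]=(255,255,0)
cv2.imwrite('pics/c5.png',np.hstack([a,b])[:,:,::-1])
E
```

```text
(no output)
```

View pics/c5.png

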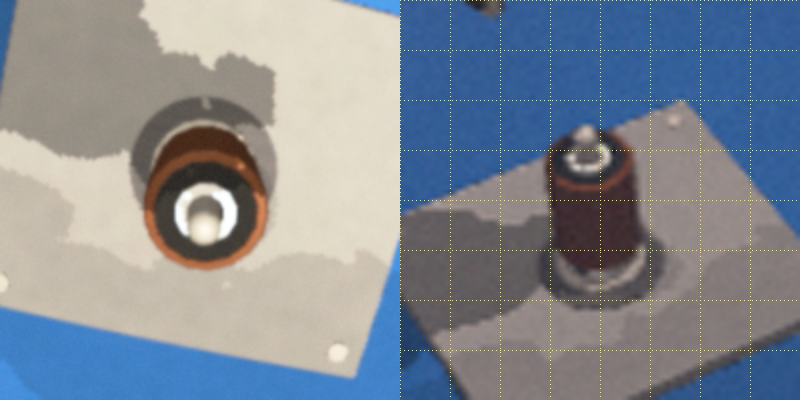

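The drum stands upright on the spindle: ring centre at side (277.2,201) and wrist (320.8,235.8). I'll check its height, which should be about 88 mm at the top (95 if it were still on the key).

```bash
python3 - <<'E'
from h import *
p,e=tri(ray('w5',320.8,235.8,True),ray('s5',277.2,201)); print(p,e)
if 85<p[2]<92: print(job_done())
E
```

```text
[501.58267576 141.15608189  89.50479659] [np.float64(0.7273894541801953), np.float64(0.7273894541802646)]
the job is handed in; nothing more can be done
None
```

The middle-sized drum is on the spindle with its slots over the key, released, and the job is handed in; its top measured 89.5 mm above the bench (about 88 expected when home, 95 if still on the key) and the pressing force I read stayed under about 10 N.

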